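# Find the unlatched cover of the gauge case and push it open

## Task

One of the four identical covers on the grey gauge case is unlatched. With a fingertip, press the ribbed back strip of the covers to find the one that rocks, then push its raised front part up until it stands nearly upright, and leave it standing open. Leave the weights and the plug gauge beside the case where they are.

Things in the scene. Friction and masses are not known exactly. Their poses are not given: they have to be found in the camera images.
- gauge_case: Grey gauge case, fixed to the table: 168 mm (x) by 136 mm (y), 60 mm high. Origin: centre of its underside; x points to its back (away from the robot at yaw 0), y to its left. In its flat top are four openings 72 x 56 mm (2 x 2, 8 mm bars between), hollow, each shut by an identical flush cover of slippery dark steel, 69 x 53 x 4 mm. Three covers are latched and rigid; one, in any place, is unlatched.
- pivot_1 (a point): Point on top of the case (60 mm above the table) over the middle of the cross pin on which the back left cover turns like a see-saw; the pin lies along the case's y. Axes as the case's. The ribbed press strip is the cover's back part, up to 36 mm from here along +x (three fine ribs at 14 to 26 mm); the plain front part reaches 36 mm along -x; 28 mm to either side along y.
- pivot_2 (a point): Point on top of the case (60 mm above the table) over the middle of the cross pin on which the back right cover turns like a see-saw; the pin lies along the case's y. Axes as the case's. The ribbed press strip is the cover's back part, up to 36 mm from here along +x (three fine ribs at 14 to 26 mm); the plain front part reaches 36 mm along -x; 28 mm to either side along y.
- pivot_3 (a point): Point on top of the case (60 mm above the table) over the middle of the cross pin on which the front left cover turns like a see-saw; the pin lies along the case's y. Axes as the case's. The ribbed press strip is the cover's back part, up to 36 mm from here along +x (three fine ribs at 14 to 26 mm); the plain front part reaches 36 mm along -x; 28 mm to either side along y.
- pivot_4 (a point): Point on top of the case (60 mm above the table) over the middle of the cross pin on which the front right cover turns like a see-saw; the pin lies along the case's y. Axes as the case's. The ribbed press strip is the cover's back part, up to 36 mm from here along +x (three fine ribs at 14 to 26 mm); the plain front part reaches 36 mm along -x; 28 mm to either side along y.
- loose_cover (a joint): Angle (rad) of the unlatched cover: 0 flush, -0.05 front part pressed, growing as the front part rises, 1.45 at the stop. Pin friction (0.03 N m) keeps it where it is left; 2 to 4 N on the strip tips it. Pressing the strip 10 mm down raises the front part 0.4 to 1 rad; then a fingertip 10 to 20 mm above the top, from before the raised part pushing along +x (and a little up) as far as the pin, swings it open.
- brass_weight: Larger brass-coloured calibration weight with a neck, 34 mm across, 42 mm high, standing to the right of the case; origin at the centre of its underside. Bystander.
- small_weight: Smaller brass-coloured calibration weight with a neck, 24 mm across, 30 mm high, standing to the left of the case; origin at the centre of its underside. Bystander.
- plug_gauge: Steel plug gauge, a stepped rod 18 mm across and 96 mm long (along its y), lying to the right of the case; origin at the centre of its underside. Bystander.

How it is judged:
At the end, for the whole second after the job is handed in: The unlatched cover stands open by more than 1.15 rad (66 degrees) and is at rest (under 0.05 rad/s), and the two weights and the plug gauge are within 25 mm of where they stood (value of joint loose_cover above 1.15 rad and velocity of joint loose_cover between -0.05 and 0.05 rad/s and distance of each of brass_weight, small_weight, plug_gauge from where it was at the start of the episode below 0.025 m); the robot touches nothing.
It fails at once if the larger brass-coloured weight beside the case is moved more than 25 mm (pushed, tipped, lifted or carried) (distance of brass_weight from where it was at the start of the episode above 0.025 m).
It fails at once if the smaller brass-coloured weight beside the case is moved more than 25 mm (pushed, tipped, lifted or carried) (distance of small_weight from where it was at the start of the episode above 0.025 m).
It fails at once if the plug gauge beside the case is moved more than 25 mm (pushed, tipped, lifted or carried) (distance of plug_gauge from where it was at the start of the episode above 0.025 m).
It also fails if it takes over 48 s, if anything falls off the work surface, if the arm or the gripper's body presses on something with over 40 N, if the wrist force passes 120 N, or if a joint passes its speed limit or range.

## Robot

A 6-joint arm with a two-finger parallel gripper is mounted at the origin on a cart in front of the work surface, level with it; the furniture and walls round the work are solid. World frame = base frame: x ahead of the robot, y to its left, z up, the work surface at z = 0. Lengths are in m, angles in rad, forces in N, time in s.
With the tool pointing down it reaches from about 0.35 to 0.975 m from the base axis. Payload 4.9 kg.
Tool frame: the origin (TCP) lies midway between the tips of the shut fingers; the grasp point (between the pads) lies ctrl.grip_point_offset behind it (ctrl.grip_point_offset is the distance from the TCP to the grasp point, in m); x points along the fingers, y is the direction in which the jaws open and shut, and the axes are right-handed (so a half turn about x gives the same grasp; the last joint's range is limited). The gripper opens to 85 mm and grips with 20 to 120 N. Pads are 22 mm wide; open, the fingers measure 114 mm over their backs; the gripper's body (76 mm by 85 mm) begins 54 mm behind the grasp point. The pads swing forward as they close: fully open they stand 13 mm farther back than shut.
Start: joints at [-1.365, 0.053, 1.613, -0, 1.476, -0.119], TCP at [0.199, -0.592, 0.231] pointing down, gripper open.
Joint ranges: [-3.01, 3.01], [-1.01, 2.22], [0.06, 2.58], [-1.02, 4.17], [0.09, 2.62], [-3.14, 3.14]. Speed limits (rad/s): [2.57, 2.57, 3.14, 3.14, 3.14, 3.14].

## Interface

Orientations are given as a rotation vector (axis times angle).
In Python, from station import ctrl gives the robot as it stands. The module is installed in compiled form; this text tells all that it offers.
- The arm moves only by the tool drive_tool, never from a script. Its argument "commands" is text: rows parted by semicolons, each of 5 numbers parted by spaces: the closure, from -1 (fully open) to 1 (shut), so that 0 is half open, then the shift along the tool's x, y, z in units of 40 mm (1.0 is 40 mm), then the turn about the tool's x in units of 5 degrees (1.0 is 5 degrees). A call has 1 to 8 rows; each row is the pose to reach, as a shift and turn from the pose commanded when the call began, along the tool's axes at that moment; what a row does not reach only later rows make up. A row lasts 1/12 s, in which the tool goes at most 41.7 mm and 7.16 degrees, less where a joint would pass 70% of its speed; a pose out of reach is approached as far as the arm can. A call with a gripper value outside its range is refused whole. The fingers move at their own pace and stop on an object; "newtons" is the grip in N (left out, the last holds). Time passes only in rows, so rows that repeat a pose let the fingers close. It gives the time, the measured TCP pose, the force and the opening at its end, in the units of the state.
- ctrl.get_obs(): the state, without advancing time (a new reading comes with each control period).
- ctrl.get_image(name): name is "scene" or "top" or "wrist"; returns (picture, depth): 400x640x3 uint8, blue, green, red; 400x640 float32, m along the optical axis (not along the pixel's ray), 0 where there is no reading.
- ctrl.camera_info(name): a dict with "K" (3x3 intrinsics, pixels), "T" (4x4, takes a point from camera to world coordinates). Camera axes: x right, y down, z forward; pixel columns grow to the right and rows downward; lengths in m; the calibration is good to about 2 mm. A picture is of the moment at which its call begins: read the wrist's pose just before it. camera_info takes no time and is no camera call; for the wrist camera it gives the pose at the moment of the call.
- ctrl.finish_job(): hands the job in, once; it reports no verdict.
The state is a dict: "t": time; "q": joint angles; "dq": joint speeds; "effort": joint torques, N m; "tool_pos": TCP position; "tool_rot": TCP orientation; "contact_force": force on the tool from outside, world axes, zero at the start; "wrist_torque": the same for the moment, N m; "opening": finger opening in m.
Only numpy, scipy, OpenCV 4.12 (cv2) and the standard library are available. Lean on these libraries where they do the work, as an engineer would, in place of code of your own. Each camera call takes 0.05 s, during which the arm holds its last target.

## Working session

There is one attempt and no reset: what is moved stays moved. The work goes in short steps, Python scripts to look and compute and a tool call to move; the robot and the scene stay as the last step left them, time stands still between calls to the robot, and variables do not carry over. Pictures are saved under pics/ and viewed, and the job is handed in when it is done.

Besides the shell and the picture viewer there is one more tool, called after "Request:" by a JSON object that holds its "name" and its "arguments", one argument or row to a line. drive_tool: Moves the arm, as the interface text tells. Its arguments: {"type":"object","properties":{"commands":{"type":"string"},"newtons":{"type":"number"}},"required":["commands"]}

```bash
mkdir -p pics
python3 - <<'E'
from station import ctrl
import cv2,numpy as np
o=ctrl.get_obs()
for k in o: print(k,np.round(o[k],3))
print(ctrl.grip_point_offset)
for n in("top","scene"):
    im,d=ctrl.get_image(n); cv2.imwrite(f"pics/{n}0.png",im); np.save(f"{n}0.npy",d)
    c=ctrl.camera_info(n); print(n,np.round(c["K"],1).tolist(),np.round(c["T"],4).tolist())
E
```

```text
t 0.0
q [-1.365  0.053  1.614  0.     1.476 -0.119]
dq [ 0.001 -0.    -0.001 -0.001 -0.     0.001]
effort [-0.0000e+00 -3.9367e+01 -3.7018e+01 -0.0000e+00  7.0000e-03  0.0000e+00]
tool_pos [ 0.199 -0.592  0.23 ]
tool_rot [ 2.047  0.337 -2.047]
contact_force [-0.403  0.256 -0.614]
wrist_torque [ 0.023 -0.003 -0.007]
opening 0.085
0.0187
top [[449.5, 0.0, 319.7], [0.0, 449.5, 194.2], [0.0, 0.0, 1.0]] [[-0.0389, -0.9757, 0.2156, 0.3204], [-0.9992, 0.0377, -0.0096, -0.3412], [0.0013, -0.2158, -0.9764, 0.9141], [0.0, 0.0, 0.0, 1.0]]
scene [[445.5, 0.0, 317.3], [0.0, 445.5, 202.6], [0.0, 0.0, 1.0]] [[0.6129, -0.3638, 0.7014, -0.0911], [-0.7899, -0.3055, 0.5317, -0.7843], [0.0208, -0.8799, -0.4746, 0.4948], [0.0, 0.0, 0.0, 1.0]]
```

View pics/top0.png

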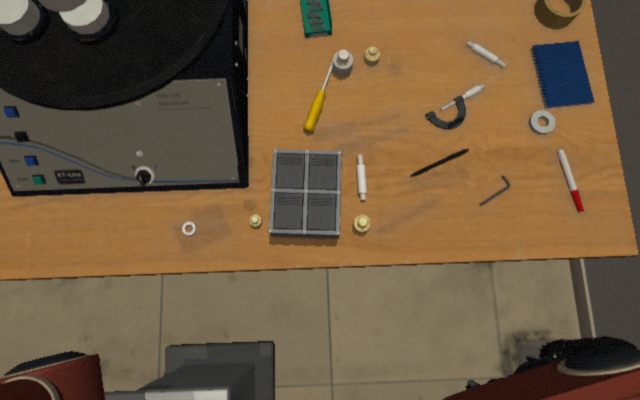

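View pics/scene0.png

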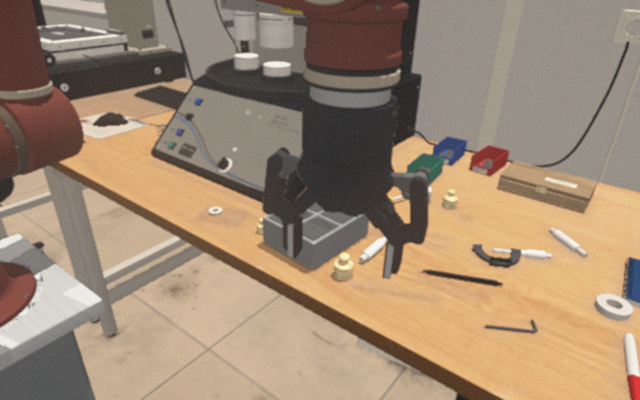

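The top view shows the case at about cols 270–341, rows 150–237, with weights at (255,221) and (362,224), the plug gauge at (362,177), and a tall instrument left of col 247. Next I measure these.

```bash
cat > h.py <<'E'
import numpy as np,cv2
from station import ctrl
def cloud(n,d):
    c=ctrl.camera_info(n);K=c["K"];T=c["T"]
    v,u=np.mgrid[:400,:640]
    P=np.stack([(u-K[0,2])/K[0,0]*d,(v-K[1,2])/K[1,1]*d,d],-1)
    return P@T[:3,:3].T+T[:3,3]
def ray(n,uv,z):
    c=ctrl.camera_info(n);K=c["K"];T=c["T"]
    uv=np.atleast_2d(uv).astype(float)
    r=np.c_[(uv-[K[0,2],K[1,2]])/[K[0,0],K[1,1]],np.ones(len(uv))]@T[:3,:3].T
    return T[:3,3]+r*((z-T[2,3])/r[:,2])[:,None]
E
python3 - <<'E'
from h import *
d=np.load("top0.npy");P=cloud("top",d);im=cv2.imread("pics/top0.png")
z=P[...,2]
m=((z>.045)&(z<.075)&(d>0)).astype(np.uint8); m[:, :262]=0;m[:,350:]=0;m[:140]=0;m[245:]=0
cs,_=cv2.findContours(m,0,2);c=max(cs,key=cv2.contourArea)
W=ray("top",c[:,0,:],.06)[:,:2]
r=cv2.minAreaRect((W*1000).astype(np.float32));print(r,np.round(cv2.boxPoints(r)), np.median(z[m>0]))
print("table z",np.median(z[200:215,255:262]),np.median(z[240:250,290:320]))
for n,b in dict(inst=(180,190,200,240),inst2=(60,140,238,246)).items():
    s=P[b[0]:b[1],b[2]:b[3]].reshape(-1,3);print(n,s.min(0),s.max(0),np.median(s,0))
print(ray("top",[(247,187)],.12),ray("top",[(255,221),(362,224),(362,177)],.02))
cv2.imwrite("pics/crop.png",cv2.resize(im[130:250,230:390],None,fx=5,fy=5,interpolation=cv2.INTER_CUBIC))
E
```

```text
((515.3592529296875, -321.75439453125), (135.77139282226562, 169.64767456054688), 85.96598052978516) [[ 426. -384.]
 [ 595. -395.]
 [ 605. -260.]
 [ 436. -248.]] 0.06048916245180952
table z 0.0004426169793616541 0.0004618988052372264
inst [ 0.3204119  -0.34122374 -0.0008525 ] [ 0.54982433 -0.10873638  0.91410454] [ 0.54124786 -0.1500604   0.03835372]
inst2 [ 0.3204119  -0.34122374  0.05666446] [ 0.80211705 -0.19862894  0.91410454] [ 0.69300997 -0.20513952  0.10209195]
[[ 0.51416632 -0.21773134  0.12      ]] [[ 0.46765285 -0.21796562  0.02      ]
 [ 0.45325206 -0.43258306  0.02      ]
 [ 0.55058283 -0.43835257  0.02      ]]
```

View pics/crop.png

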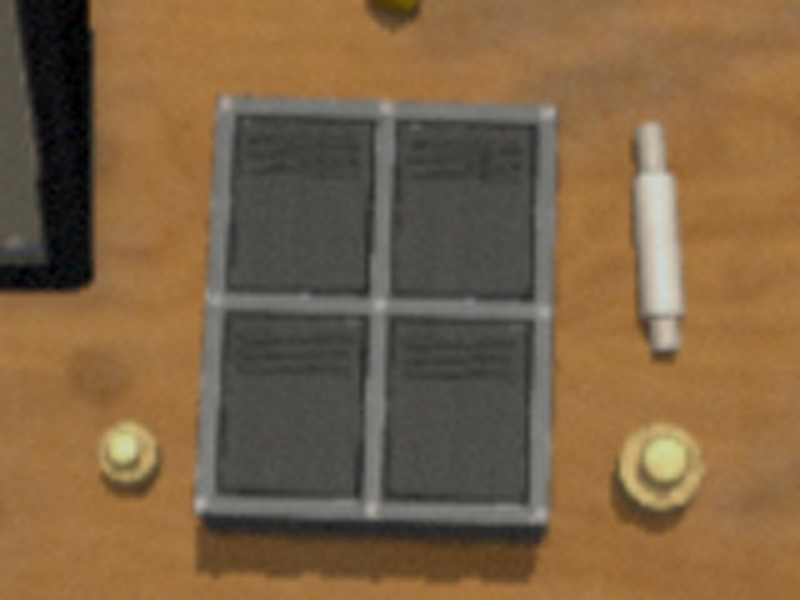

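```bash
cat >> h.py <<'E'
from scipy.spatial.transform import Rotation as R
C=np.array([.5154,-.3218]);yaw=-0.0703
ex=np.array([np.cos(yaw),np.sin(yaw),0]);ey=np.array([-np.sin(yaw),np.cos(yaw),0])
piv={i+1:np.r_[C,.06]+ex*sx*.040+ey*sy*.032 for i,(sx,sy) in enumerate([(1,1),(1,-1),(-1,1),(-1,-1)])}
def rel(target,o=None):
    o=o or ctrl.get_obs(); Rt=R.from_rotvec(o["tool_rot"]).as_matrix()
    return Rt.T@(np.array(target)-o["tool_pos"])/.04
E
python3 - <<'E'
from h import *
o=ctrl.get_obs();Rt=R.from_rotvec(o["tool_rot"]).as_matrix();print(Rt.round(3))
for k in piv:print(k,piv[k].round(4))
# turn so tool y along +-ey
y=Rt[:,1]
for s in(1,-1):
    for t in np.arange(-180,181,1.):
        Rn=Rt@R.from_rotvec([np.radians(t),0,0]).as_matrix()
        if Rn[:,1]@(s*ey)>.9999: print(s,t)
p=piv[4]+ex*.022+[0,0,.06]
print(rel(p))
E
```

```text
[[-0.     0.319 -0.948]
 [ 0.002 -0.948 -0.319]
 [-1.    -0.002 -0.   ]]
1 [ 0.5575 -0.2927  0.06  ]
2 [ 0.5531 -0.3565  0.06  ]
3 [ 0.4777 -0.2871  0.06  ]
4 [ 0.4733 -0.3509  0.06  ]
1 -158.0
1 -157.0
-1 22.0
-1 23.0
[ 2.76240618 -3.30394487 -8.91868295]
```

Request:
{"name": "drive_tool", "arguments": {
  "commands": "1 0 -1 -2.5 1.2; 1 0 -1.5 -4 2.4; 1 0 -2.2 -6 3.6; 1 0 -2.8 -7.5 4.52; 1 0 -3.3 -8.92 4.52; 1 1 -3.3 -8.92 4.52; 1 2 -3.3 -8.92 4.52; 1 2 -3.3 -8.92 4.52",
  "newtons": 40
}}

```text
t: 0.77
tool_pos: [0.4518, -0.3885, 0.1828]
tool_rot: [-2.189, 0.078, 2.185]
contact_force: [0.1, -0.3, -0.1]
opening: 0.0001
```

Request:
{"name": "drive_tool", "arguments": {
  "commands": "1 0 0 0 0; 1 0 0 0 0; 1 0 0 0 0; 1 0 0 0 0"
}}

```text
t: 1.1
tool_pos: [0.4498, -0.3908, 0.1833]
tool_rot: [-2.187, 0.079, 2.185]
contact_force: [0.3, 0.1, -0.7]
opening: 0.0002
```

Run:
```python
from h import *
o=ctrl.get_obs();print(o["t"],o["tool_pos"],o["contact_force"],o["opening"])
Rt=R.from_rotvec(o["tool_rot"]).as_matrix();print(Rt.round(3))
for k in piv:print(k,rel(piv[k]+ex*.022+[0,0,.0]).round(3))
for n in("wrist","scene"):
    im,d=ctrl.get_image(n);cv2.imwrite(f"pics/{n}1.png",im)
```

```text
1.1 [ 0.44978963 -0.3907634   0.18331026] [ 0.25097101  0.11624797 -0.70324438] 0.00017854737591580818
[[ 0.001 -0.071 -0.997]
 [-0.001 -0.997  0.071]
 [-1.     0.001 -0.001]]
1 [ 3.082 -2.64  -3.061]
2 [ 3.084 -1.04  -3.062]
3 [ 3.08  -2.639 -1.061]
4 [ 3.082 -1.039 -1.062]
```

View pics/wrist1.png

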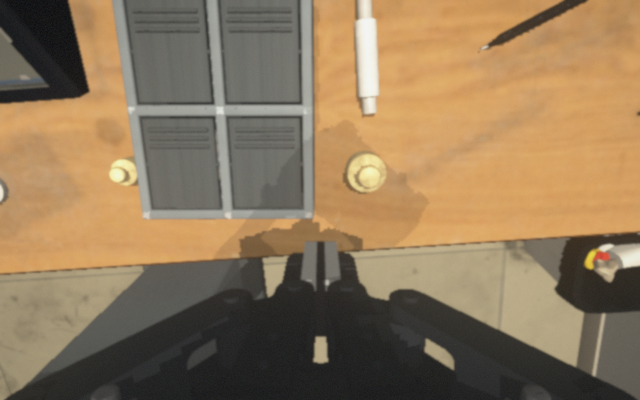

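View pics/scene1.png

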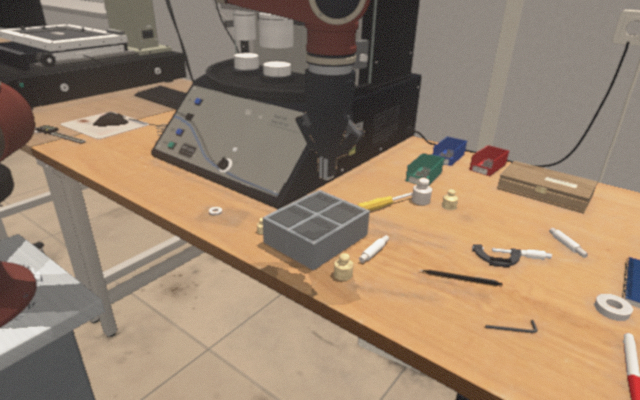

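Wrist view: case upper left (bars crossing at (220,110), front edge at row 215), all covers flush, larger weight at (366,172). Moving above the front right strip.

Request:
{"name": "drive_tool", "arguments": {
  "commands": "1 0 -0.6 -0.6 0; 1 0 -1.04 -1.06 0; 1 0.8 -1.04 -1.06 0; 1 1.6 -1.04 -1.06 0; 1 2.3 -1.04 -1.06 0; 1 2.7 -1.04 -1.06 0; 1 2.7 -1.04 -1.06 0; 1 2.7 -1.04 -1.06 0"
}}

```text
t: 1.87
tool_pos: [0.4946, -0.3517, 0.0742]
tool_rot: [-2.184, 0.077, 2.186]
contact_force: [0.3, 0.5, -0.1]
opening: 0.0001
```

Request:
{"name": "drive_tool", "arguments": {
  "commands": "1 0.1 0 0 0; 1 0.2 0 0 0; 1 0.25 0 0 0; 1 0.3 0 0 0; 1 0.3 0 0 0; 1 0.3 0 0 0"
}}

```text
t: 2.37
tool_pos: [0.4954, -0.3512, 0.0627]
tool_rot: [-2.186, 0.076, 2.186]
contact_force: [-0.3, 0.7, -0.6]
opening: -0.0001
```

Run:
```python
from h import *
o=ctrl.get_obs();print(o["t"],o["tool_pos"],o["contact_force"])
for k in piv:print(k,rel(piv[k]+ex*.022).round(3))
im,d=ctrl.get_image("wrist");cv2.imwrite("pics/wrist2.png",im)
```

```text
2.3667 [ 0.49543295 -0.35119604  0.06269463] [-0.30312401  0.67039104 -0.56848348]
1 [ 0.068 -1.567 -1.997]
2 [ 0.068  0.033 -1.996]
3 [ 0.067 -1.568  0.003]
4 [0.067 0.032 0.004]
```

View pics/wrist2.png

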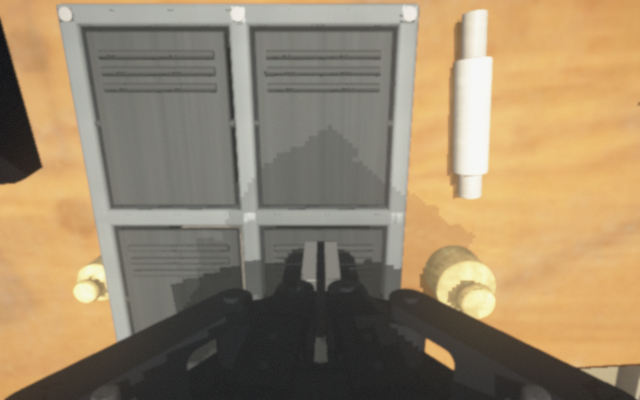

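The tip sits over the ribs of the front right cover at (320,245), laterally right. Pressing gently.

Request:
{"name": "drive_tool", "arguments": {
  "commands": "1 0.05 0 0 0; 1 0.08 0 0 0; 1 0.11 0 0 0; 1 0.14 0 0 0; 1 0.14 0 0 0; 1 0.14 0 0 0"
}}

```text
t: 2.92
tool_pos: [0.4958, -0.3515, 0.06]
tool_rot: [-2.186, 0.076, 2.186]
contact_force: [-5.2, 4.1, 14.4]
opening: -0.0001
```

Rigid (14 N with no give), so the front right cover is latched. Next: front left.

Request:
{"name": "drive_tool", "arguments": {
  "commands": "1 -0.4 0 0 0; 1 -0.4 -0.8 0 0; 1 -0.4 -1.6 0 0; 1 -0.4 -1.6 0 0; 1 -0.15 -1.6 0 0; 1 -0.1 -1.6 0 0; 1 -0.1 -1.6 0 0; 1 -0.1 -1.6 0 0"
}}

```text
t: 3.58
tool_pos: [0.4994, -0.288, 0.0602]
tool_rot: [-2.184, 0.077, 2.186]
contact_force: [0.1, -0.1, -0.1]
opening: 0.0002
```

Request:
{"name": "drive_tool", "arguments": {
  "commands": "1 0.03 0 0 0; 1 0.06 0 0 0; 1 0.1 0 0 0; 1 0.13 0 0 0; 1 0.13 0 0 0; 1 0.13 0 0 0"
}}

```text
t: 4.08
tool_pos: [0.5001, -0.2876, 0.0559]
tool_rot: [-2.187, 0.077, 2.185]
contact_force: [0.5, -0.5, 1.8]
opening: 0.0
```

It gives (56 mm at 1.8 N), so the front left cover is the loose one. Pressing on.

Request:
{"name": "drive_tool", "arguments": {
  "commands": "1 0.05 0 0 0; 1 0.1 0 0 0; 1 0.13 0 0 0; 1 0.16 0 0 0; 1 0.16 0 0 0; 1 0.16 0 0 0"
}}

```text
t: 4.58
tool_pos: [0.4998, -0.2871, 0.0489]
tool_rot: [-2.186, 0.076, 2.186]
contact_force: [0.9, 0.1, 0.5]
opening: -0.0
```

Run:
```python
from h import *
o=ctrl.get_obs();print(o["t"],o["tool_pos"],o["contact_force"])
for n in("wrist","top"):
    im,d=ctrl.get_image(n);cv2.imwrite(f"pics/{n}3.png",im if n=="wrist" else cv2.resize(im[130:250,230:390],None,fx=5,fy=5))
```

```text
4.5833 [ 0.49975792 -0.28712752  0.04892105] [0.88982306 0.10304532 0.45097882]
```

View pics/wrist3.png

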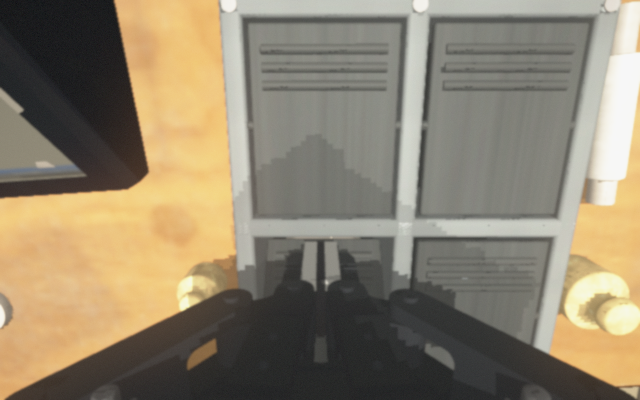

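View pics/top3.png

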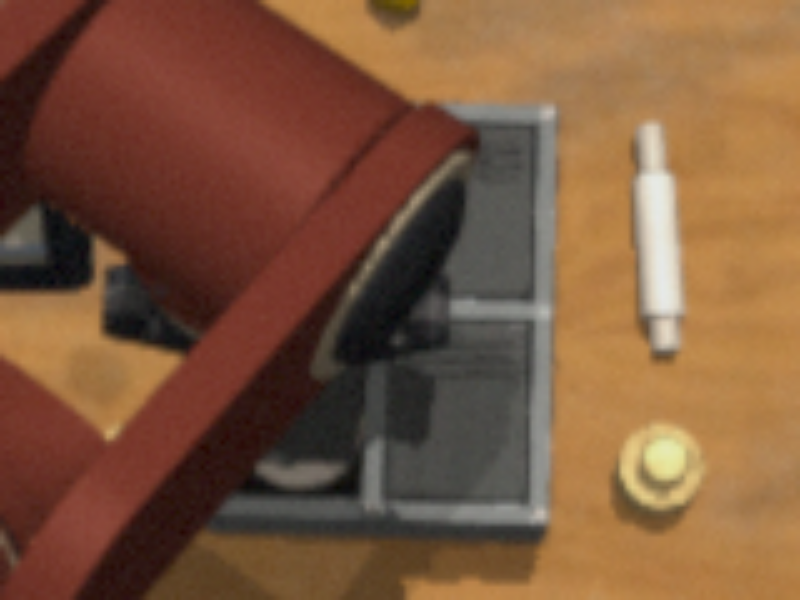

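Front part has risen (the front left opening is dark below it). Lift, move ahead of the cover, then look.

Request:
{"name": "drive_tool", "arguments": {
  "commands": "1 -0.4 0 0 0; 1 -1.2 0 0 0; 1 -2 0 0 0; 1 -2 0 1 0; 1 -2 0 2 0; 1 -2 0 2.08 0; 1 -2 0 2.08 0; 1 -2 0 2.08 0"
}}

```text
t: 5.35
tool_pos: [0.4167, -0.2815, 0.1291]
tool_rot: [-2.186, 0.077, 2.185]
contact_force: [-0.1, -0.1, 0.8]
opening: -0.0
```

Run:
```python
from h import *
o=ctrl.get_obs();print(o["t"],o["tool_pos"],o["contact_force"])
print(rel(piv[3]-ex*.06+[0,0,.012]))
im,d=ctrl.get_image("wrist");cv2.imwrite("pics/wrist4.png",im)
P=cloud("wrist",d)-piv[3]
a=P@ex;b=P@ey;z=P[...,2]
s=(abs(b)<.024)&(abs(a)<.045)&(d>0)
for lo in np.arange(-.04,.04,.008):
    k=s&(a>lo)&(a<lo+.008);print(round(lo,3),k.sum(),np.percentile(z[k],[10,50,90]).round(4) if k.any() else '')
```

```text
5.35 [ 0.41667961 -0.28147086  0.12913763] [-0.12648471 -0.07484058  0.84779712]
[ 1.42844376  0.03254951 -0.03243186]
-0.04 1364 [-0.0285 -0.0021  0.0007]
-0.032 176 [0.0196 0.0212 0.0223]
-0.024 1408 [0.0177 0.0206 0.0228]
-0.016 1379 [0.0101 0.0132 0.0161]
-0.008 1250 [0.0026 0.0056 0.0087]
0.0 1142 [-0.0048 -0.0017  0.0012]
0.008 1102 [-0.0125 -0.0084 -0.0062]
0.016 971 [-0.0191 -0.0162 -0.0125]
0.024 623 [-0.0522 -0.0232 -0.0209]
0.032 1923 [-0.0527 -0.0225  0.0004]
```

View pics/wrist4.png

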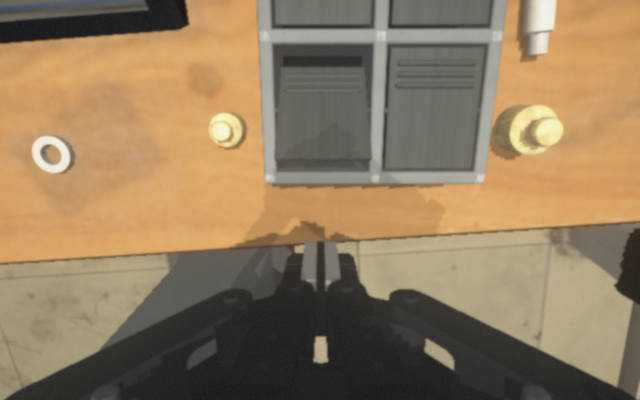

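The cover stands at about 0.75 rad (slope 0.92 in depth), its free edge 26 mm before the pin and 23 mm up. Lower before it.

Request:
{"name": "drive_tool", "arguments": {
  "commands": "1 0.6 0.03 0 0; 1 1.1 0.03 0 0; 1 1.4 0.03 0 0; 1 1.4 0.03 0 0; 1 1.4 0.03 -0.2 0; 1 1.4 0.03 -0.4 0; 1 1.4 0.03 -0.5 0; 1 1.4 0.03 -0.5 0"
}}

```text
t: 6.07
tool_pos: [0.4387, -0.285, 0.0749]
tool_rot: [-2.19, 0.077, 2.185]
contact_force: [-0.5, -0.1, 0.3]
opening: -0.0002
```

Request:
{"name": "drive_tool", "arguments": {
  "commands": "1 0 0 -0.12 0; 1 -0.02 0 -0.24 0; 1 -0.04 0 -0.36 0; 1 -0.06 0 -0.48 0; 1 -0.06 0 -0.56 0; 1 -0.06 0 -0.56 0; 1 -0.06 0 -0.56 0"
}}

```text
t: 6.65
tool_pos: [0.4594, -0.2857, 0.0757]
tool_rot: [-2.187, 0.076, 2.185]
contact_force: [-0.2, 1.2, 0.0]
opening: -0.0002
```

Run:
```python
from h import *
o=ctrl.get_obs();p=o["tool_pos"]-piv[3];print(o["t"],o["tool_pos"],o["contact_force"],p@ex,p@ey,p[2])
im,d=ctrl.get_image("wrist");cv2.imwrite("pics/wrist5.png",im)
```

```text
6.65 [ 0.45941408 -0.28567491  0.07569175] [-0.23707276  1.22954806  0.00347261] -0.01838513615901884 0.00010328958312162436 0.01569174661207562
```

View pics/wrist5.png

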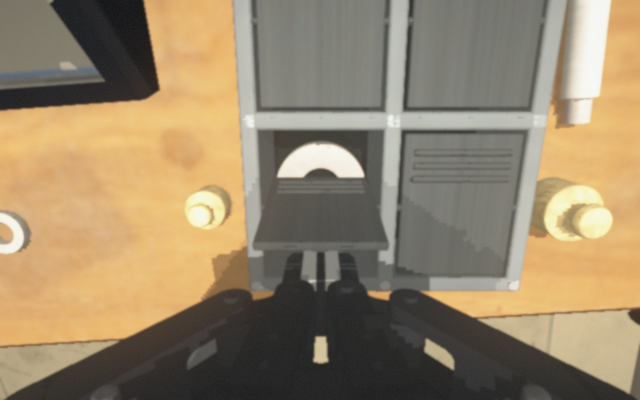

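The cover is swinging up in front of the finger (edge at row 245). Push on towards the pin.

Request:
{"name": "drive_tool", "arguments": {
  "commands": "1 -0.02 0 -0.08 0; 1 -0.04 0 -0.16 0; 1 -0.06 0 -0.24 0; 1 -0.06 0 -0.3 0; 1 -0.06 0 -0.3 0; 1 -0.06 0 -0.3 0"
}}

```text
t: 7.2
tool_pos: [0.463, -0.2857, 0.0761]
tool_rot: [-2.161, 0.071, 2.208]
contact_force: [-28.5, 1.3, 12.0]
opening: 0.0003
```

Run:
```python
from h import *
o=ctrl.get_obs();p=o["tool_pos"]-piv[3];print(o["t"],o["tool_pos"],o["contact_force"],p@ex,p@ey,p[2])
im,d=ctrl.get_image("wrist");cv2.imwrite("pics/wrist6.png",im)
```

```text
7.2 [ 0.46298957 -0.28565347  0.07614214] [-28.50268157   1.25780806  11.9632611 ] -0.014819987375025592 0.00037582879747531856 0.01614213868285856
```

View pics/wrist6.png

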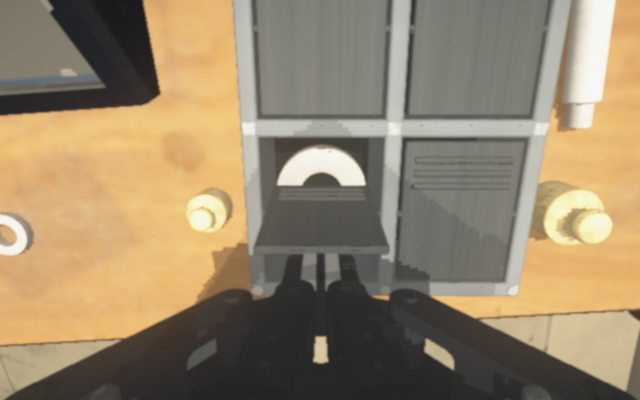

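28 N against the finger: the cover is at its stop. Back off straight, then check the angle.

Request:
{"name": "drive_tool", "arguments": {
  "commands": "1 0 0 0.3 0; 1 0 0 0.8 0; 1 0 0 1.4 0; 1 0 0 1.8 0; 1 -1 0 1.8 0; 1 -1.8 0 1.8 0; 1 -1.8 0 1.8 0; 1 -1.8 0 1.8 0"
}}

```text
t: 7.92
tool_pos: [0.4007, -0.2829, 0.1532]
tool_rot: [-2.193, 0.081, 2.182]
contact_force: [-0.6, -0.5, -0.6]
opening: 0.0001
```

Run:
```python
from h import *
o=ctrl.get_obs();print(o["t"],o["tool_pos"],o["contact_force"],abs(o["dq"]).max())
for n in("wrist","scene","top"):
    im,d=ctrl.get_image(n);cv2.imwrite(f"pics/{n}7.png",im)
    P=cloud(n,d)-piv[3];a=P@ex;b=P@ey;z=P[...,2]
    s=(abs(b)<.022)&(a>-.035)&(a<.03)&(z>.006)&(z<.06)&(d>0)
    print(n,s.sum())
    if s.sum()>20:
        for lo in np.arange(.006,.045,.006):
            k=s&(z>lo)&(z<lo+.006)
            if k.any():print("  z",round(lo,3),k.sum(),np.median(a[k]).round(4))
```

```text
7.9167 [ 0.40066955 -0.28290817  0.15320674] [-0.59838655 -0.54259466 -0.59430928] 0.05398355091080625
wrist 892
  z 0.006 23 -0.0002
  z 0.012 74 -0.0011
  z 0.018 77 -0.0021
  z 0.024 494 -0.005
  z 0.03 224 -0.0051
scene 190
  z 0.006 40 -0.0021
  z 0.012 40 -0.0026
  z 0.018 36 -0.0034
  z 0.024 43 -0.0043
  z 0.03 31 -0.0038
top 0
```

View pics/wrist7.png

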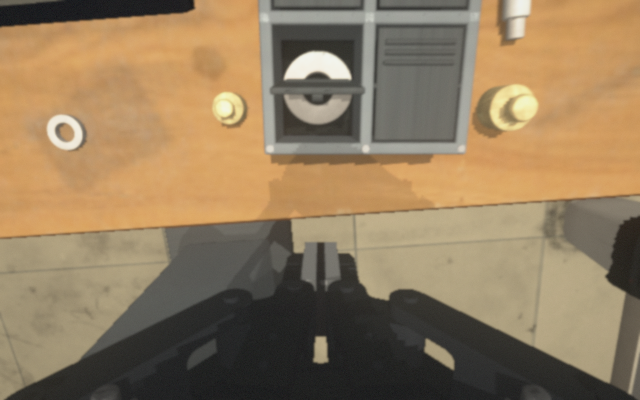

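View pics/scene7.png

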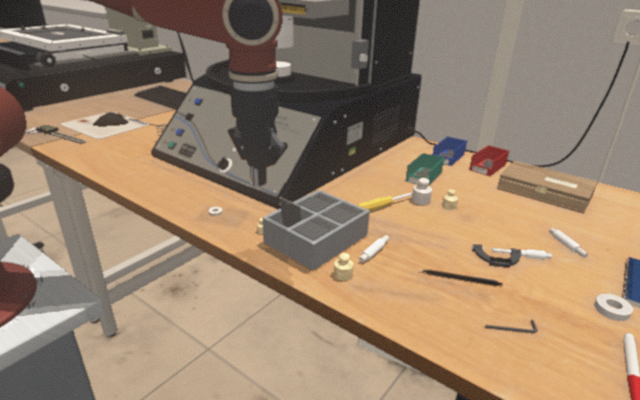

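The cover stands nearly upright: edge-on at row 90 in the wrist view, and upright at (290,210) in the scene view. The slope gives about 1.4 rad. The weights and gauge look unmoved and the arm is clear, so I settle and hand in.

Request:
{"name": "drive_tool", "arguments": {
  "commands": "1 0 0 0 0; 1 0 0 0 0; 1 0 0 0 0; 1 0 0 0 0"
}}

```text
t: 8.4
tool_pos: [0.3989, -0.2812, 0.1494]
tool_rot: [-2.185, 0.075, 2.187]
contact_force: [-0.9, 1.0, 0.1]
opening: -0.0001
```

Run:
```python
from station import ctrl
print(ctrl.get_obs()["contact_force"]); print(ctrl.finish_job())
```

```text
[-0.90944172  0.99575323  0.10708578]
the job is handed in; nothing more can be done
None
```

The loose cover was the front left one. It now stands open at about 1.4 rad, and I handed the job in at about 8.4 s.

- **Finding it:** I pressed the front right strip first; it stayed rigid at 14 N. The front left strip gave way at about 2 N. I didn't press the two back covers.
- **Opening it:** Pressing the strip about 11 mm down raised the front part to roughly 0.75 rad. Pushing it from the front with the fingertip brought it to its stop, where the force on the tool peaked at about 31 N. That is under the 120 N wrist limit. The 40 N limit covers the arm and gripper body, and only the fingertip was pushing.
- **Last checks:** After I backed off, depth from the wrist and scene cameras showed the cover near upright. The wrist view gave about 1.35–1.4 rad and the scene view about 1.45–1.5 rad. The arm is clear, with the force on the tool near zero. I judged the weights and plug gauge unmoved from the pictures only and didn't re-measure their positions.

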